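# Clip the long gauge bar into its stand

## Task

Put the long aluminium gauge bar away in its stand: lay it across the two spring clips, with its black grip midway between them, and press it straight down until it has snapped fully home in both clips, then let go of it. Leave the short bar where it lies.

Things in the scene. Friction and masses are not known exactly. Their poses are not given: they have to be found in the camera images.
- long_bar: The bar to store: round aluminium, 18 mm thick, 160 mm long, about 0.12 kg, lying flat on the worktop. Round its middle is a black square plastic grip, 24 x 24 mm across, 40 mm long; the bar lies on a flat side of it and does not roll. Origin: middle of the bar on its axis, 12 mm above the worktop while it lies there. y axis along the bar, x across it, z up.
- short_bar: A second bar, to be left alone: same 18 mm aluminium and same black 24 x 24 x 40 mm grip, but only 100 mm long. Same origin and axes. The two bars may lie in either place.
- clip_stand: The stand, fixed: aluminium plate 64 x 150 mm, 10 mm thick, bearing two upward-open spring-steel C-clips. Origin: centre of its underside; y axis from clip to clip (along a seated bar), x across, z up. Clips are centred at y = +50 and -50 mm, each 14 mm wide along y, leaving 86 mm between them for grip and fingers, with only the plate below. Top of the clips: 67 mm above the worktop.
- clip_seat (a point): Middle of a fully seated bar's axis: midway between the clips, 46 mm above the worktop; axes as the stand. Each clip's mouth is about 34 mm wide at the top and 13 mm at its lips, 54 mm above the worktop. Laid in the mouths the bar stops with its axis about 61 mm up; about 14 N down in all spreads the jaws, then it snaps in and is held.
Not all that is in view belongs to the job. Leave any blue look-alike of the long_bar alone.

How it is judged:
By the outcome, as a careful person would: the job done as asked, in the order asked, and still so for the second after the job is handed in, with the robot touching nothing.
It also fails if it takes over 29 s, if anything falls off the work surface, if the arm or the gripper's body presses on something with over 40 N, if the wrist force passes 120 N, or if a joint passes its speed limit or range.

## Robot

A 6-joint arm with a two-finger parallel gripper is mounted at the origin on a cart in front of the work surface, level with it; the furniture and walls round the work are solid. World frame = base frame: x ahead of the robot, y to its left, z up, the work surface at z = 0. Lengths are in m, angles in rad, forces in N, time in s.
With the tool pointing down it reaches from about 0.35 to 0.85 m from the base axis. Payload 8.1 kg.
Tool frame: the origin (TCP) lies at the centre of the arm's flange, where the gripper is bolted on; the fingertips stand 186 mm ahead of it and the grasp point (between the pads) lies 167 mm ahead of it; z points along the fingers, y is the line along which they close (so a half turn about z gives the same grasp; the last joint's range is limited). The gripper opens to 93 mm and grips with 3 to 60 N. Pads are 15 mm wide; open, the fingers measure 128 mm over their backs; the gripper's body (75 mm by 188 mm) begins 65 mm behind the grasp point.
Start: joints at [-1.307, 0.13, 1.488, -0, 1.523, -0.085], TCP at [0.205, -0.564, 0.405] pointing down, gripper open.
Joint ranges: [-2.96, 2.96], [-0.89, 2.26], [0.02, 2.5], [-1.34, 4.48], [0, 2.73], [-2.66, 2.66]. Speed limits (rad/s): [2.39, 2.39, 2.79, 3.14, 3.14, 3.14].

## Interface

Orientations are given as a rotation vector (axis times angle).
In Python, from plant import robot gives the robot as it stands.
- The arm moves only by the tool apply_moves, never from a script. Its argument "series" is a list of rows, each a list of 2 entries, a list of its own where there are three numbers: the shift along the tool's x, y, z in mm, then the turn, a rotation vector about the tool's x, y, z in rad. A call has 1 to 12 rows; each row shifts and turns the commanded pose from where the row before left it, along the tool's axes as they then stand; what a row does not reach is not made up. A row lasts 1/12 s, in which the tool goes at most 41.7 mm and 7.16 degrees, less where a joint would pass 70% of its speed; a pose out of reach is approached as far as the arm can. A call is refused whole if a number of a shift passes 41.7 or a number of a turn 0.125, either way. A call with a gripper value outside its range is refused whole. "claw" is the opening, from 0 (shut) to 1 (fully open), set as the call begins (left out, the last holds). The fingers move at their own pace and stop on an object; "newtons" is the grip in N (left out, the last holds). Time passes only in rows, so rows that do not move let the fingers close. It gives the time, the measured TCP pose, the force, the opening and the grip force at its end, in the units of the state.
- robot.read_state(): the state, without advancing time (a new reading comes with each control period).
- robot.read_camera(name): name is "side" or "top"; returns (picture, depth): 400x640x3 uint8, blue, green, red; 400x640 float32, m along the optical axis (not along the pixel's ray), 0 where there is no reading.
- robot.calibration(name): a dict with "fx", "fy", "cx", "cy" (pixels), "D" ([k1, k2, p1, p2, k3] as OpenCV has them; the pictures are not rectified), "extrinsics" (4x4, takes a point from world to camera coordinates). Camera axes: x right, y down, z forward; pixel columns grow to the right and rows downward; lengths in m; the calibration is good to about 2 mm. A picture is of the moment at which its call begins. calibration takes no time and is no camera call.
- robot.close_job(): hands the job in; it is judged then, once.
The state is a dict: "t": time; "q": joint angles; "dq": joint speeds; "joint_torque": joint torques, N m; "tool_pos": TCP position; "orientation": TCP orientation; "force": force on the tool from outside, world axes, zero at the start; "wrist_torque": the same for the moment, N m; "opening": finger opening in m; "gripper_force": force on a finger pad.
Only numpy, scipy, OpenCV 4.12 (cv2) and the standard library are available. Lean on these libraries where they do the work, as an engineer would, in place of code of your own. Each camera call takes 0.05 s, during which the arm holds its last target. There are 200 camera calls.

## Working session

There is one attempt and no reset: what is moved stays moved. The work goes in short steps, Python scripts to look and compute and a tool call to move; the robot and the scene stay as the last step left them, time stands still between calls to the robot, and variables do not carry over. Pictures are saved under pics/ and viewed, at most 10 in all, crops included, and the job is handed in when it is done.

Besides the shell and the picture viewer there is one more tool, called after "Emit:" as name(argument=value, ...) on one line, values as JSON. apply_moves: Moves the arm, as the interface text tells. Its arguments: {"type":"object","properties":{"series":{"type":"array"},"claw":{"type":"number"},"newtons":{"type":"number"}},"required":["series"]}

```bash
mkdir -p pics; ls; cat > h.py <<'E'
import numpy as np, cv2
from plant import robot
from scipy.spatial.transform import Rotation as R
def snap(n):
    im,d=robot.read_camera(n); np.savez('last_'+n,im=im,d=d); return im,d
def load(n):
    z=np.load('last_%s.npz'%n); return z['im'],z['d']
def ray(n,u,v):
    c=robot.calibration(n); K=np.array([[c['fx'],0,c['cx']],[0,c['fy'],c['cy']],[0,0,1.]])
    p=cv2.undistortPoints(np.array([[[u,v]]],float),K,np.array(c['D'],float))[0,0]
    E=np.array(c['extrinsics']); Rm,t=E[:3,:3],E[:3,3]
    return -Rm.T@t, Rm.T@np.array([p[0],p[1],1])
def atz(n,u,v,z):
    o,r=ray(n,u,v); return o+r*(z-o[2])/r[2]
def dep(n,u,v,k=1):
    d=load(n)[1][v-k:v+k+1,u-k:u+k+1]; d=np.median(d[d>0]); o,r=ray(n,u,v); return o+r*d
def proj(n,P):
    c=robot.calibration(n); K=np.array([[c['fx'],0,c['cx']],[0,c['fy'],c['cy']],[0,0,1.]]);E=np.array(c['extrinsics'])
    return cv2.projectPoints(np.atleast_2d(np.array(P,float)),cv2.Rodrigues(E[:3,:3])[0],E[:3,3],K,np.array(c['D'],float))[0][:,0]
E
python3 - <<'E'
from h import *
for n in('top','side'):
    im,d=snap(n); cv2.imwrite(f'pics/{n}0.png',im)
    o,_=ray(n,320,200); print(n,o,robot.calibration(n)['fx'])
s=robot.read_state(); print(s['t'],s['tool_pos'],s['orientation'],s['opening']); print(R.from_rotvec(s['orientation']).as_matrix().round(3))
E
```

```text
pics
top [0.44446272 0.23750106 1.01820472] 454.015547956247
side [ 0.63346158 -0.58789935  0.66191981] 476.4653565723912
0.1 [ 0.20503207 -0.56366834  0.40378006] [-3.09230404e+00 -5.44850891e-01  2.55161610e-04] 0.09286991408039472
[[ 0.94   0.342 -0.   ]
 [ 0.342 -0.94   0.002]
 [ 0.    -0.002 -1.   ]]
```

View pics/top0.png

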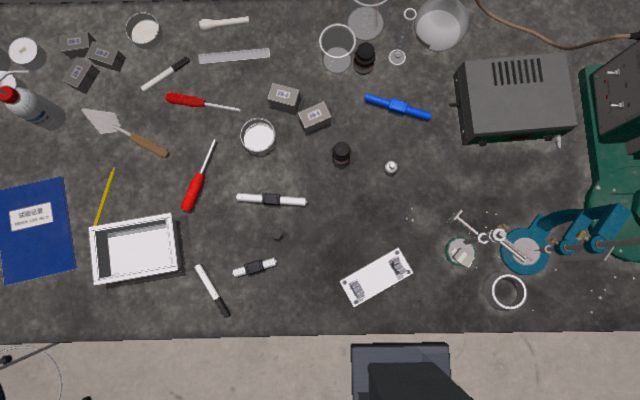

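View pics/side0.png

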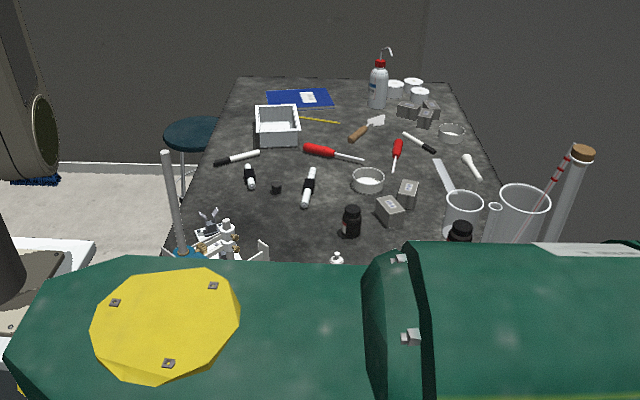

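The top picture shows these candidates:
- Aluminium bar with a centred black grip, about 70 px long, at (271,200). This is my choice.
- Short bar at (254,267).
- Blue look-alike at (398,107).
- Pens at (165,74) and (212,290).
- Stand at (376,277).

The side view shows the bars at (309,187) and (250,177). One crop will check the choice.

```bash
python3 - <<'E'
from h import *
im,d=load('top')
a=cv2.resize(im[175:285,225:320],None,fx=4,fy=4,interpolation=cv2.INTER_CUBIC)
b=cv2.resize(im[240:313,335:420],None,fx=4.7,fy=4.7,interpolation=cv2.INTER_CUBIC)
c=np.zeros((440,a.shape[1]+b.shape[1],3),np.uint8); c[:a.shape[0],:a.shape[1]]=a; c[:b.shape[0],a.shape[1]:]=b
cv2.imwrite('pics/crop1.png',c); print(a.shape,b.shape)
for p in [(237,198),(306,202),(271,200),(234,271),(275,264)]: print(p,atz('top',*p,0.012).round(4),dep('top',*p).round(4))
for p in [(376,277),(341,284),(402,250),(411,271),(352,304)]: print(p,atz('top',*p,0.010).round(4),dep('top',*p).round(4))
E
```

```text
(440, 380, 3) (343, 400, 3)
(237, 198) [0.607  0.4471 0.012 ] [0.6063 0.4461 0.0168]
(306, 202) [0.5938 0.292  0.012 ] [0.594  0.2921 0.0107]
(271, 200) [0.6005 0.3706 0.012 ] [0.5988 0.3691 0.0229]
(234, 271) [0.4453 0.4524 0.012 ] [0.4453 0.4511 0.018 ]
(275, 264) [0.4582 0.3625 0.012 ] [0.4582 0.3624 0.0125]
(376, 277) [0.4251 0.1424 0.01  ] [0.425  0.1423 0.009 ]
(341, 284) [0.4118 0.219  0.01  ] [0.4117 0.219  0.0079]
(402, 250) [0.4821 0.083  0.01  ] [ 0.4825  0.0814 -0.0006]
(411, 271) [0.4363 0.0659 0.01  ] [0.4363 0.0655 0.0076]
(352, 304) [0.369  0.1966 0.01  ] [0.3688 0.1965 0.0073]
```

View pics/crop1.png

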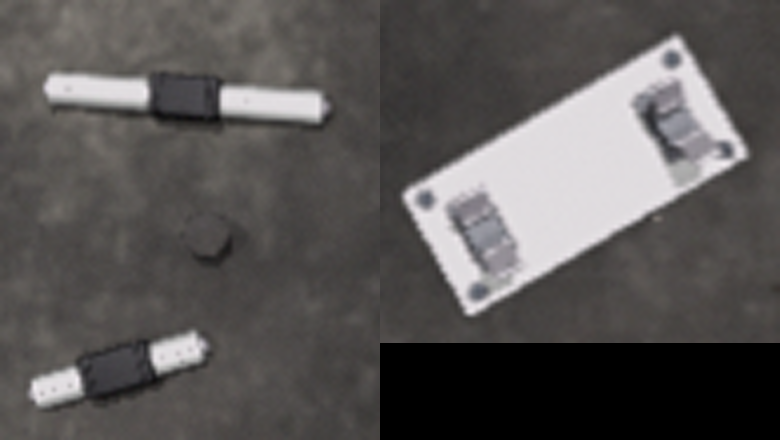

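The crop confirms the choice. The long bar's ends are at about (236.5,197) and (307,202), which is about 156 mm. The other bar is about 93 mm. The plate corners are clear, about (339.5,281), (398,247.5), (413,273) and (354,307). Next I compute the poses and check heights along the path.

```bash
cat >> h.py <<'E'
def yaw(): 
    M=R.from_rotvec(robot.read_state()['orientation']).as_matrix(); return np.arctan2(M[1,0],M[0,0])
def shift(target):
    s=robot.read_state(); M=R.from_rotvec(s['orientation']).as_matrix(); return 1000*M.T@(np.array(target)-s['tool_pos'])
E
python3 - <<'E'
from h import *
f=lambda x,y,x0,y0,s,ox:(x0+(x-ox+.5)/s-.5, y0+(y+.5)/s-.5)
A=[atz('top',*f(x,y,225,175,4,0),z)[:2] for x,y,z in[(45,89,.012),(328,108,.012),(185,96,.022)]]
d=A[0]-A[1]; print('bar',np.round(A,4),(A[0]+A[1])/2,np.linalg.norm(d),np.arctan2(d[1],d[0]))
P=[atz('top',*f(x,y,335,240,4.7,380),.010)[:2] for x,y in[(402,192),(678,36),(748,156),(470,316)]]
P=np.array(P); d=(P[0]+P[3]-P[1]-P[2])/2; print('stand',P.round(4),P.mean(0),np.linalg.norm(d),np.linalg.norm(P[0]-P[3]),np.arctan2(d[1],d[0]))
# heights map
im,D=load('top'); c=robot.calibration('top'); E=np.array(c['extrinsics'])
v,u=np.mgrid[0:400:2,0:640:2]; dd=D[::2,::2]
K=np.array([[c['fx'],0,c['cx']],[0,c['fy'],c['cy']],[0,0,1.]])
p=cv2.undistortPoints(np.stack([u,v],-1).reshape(-1,1,2).astype(float),K,np.array(c['D'],float))[:,0]
X=np.c_[p,np.ones(len(p))]*dd.reshape(-1,1); X=X[dd.ravel()>0]; X=(X-E[:3,3])@E[:3,:3]
for y in np.arange(-.6,.6,.1):
    print(round(y,1),[ (lambda m: round(float(X[m,2].max()),2) if m.any() else None)((abs(X[:,1]-y-.05)<.05)&(abs(X[:,0]-x-.05)<.05)) for x in np.arange(.1,.8,.1)])
# clip tops
S=X[(X[:,2]>.05)&(X[:,2]<.08)&(np.hypot(X[:,0]-.425,X[:,1]-.142)<.09)]; print(len(S),S[:,:3].round(3).tolist()[:20])
E
```

```text
bar [[0.6097 0.4496]
 [0.5947 0.2906]
 [0.602  0.3695]] [0.60216477 0.37013121] 0.1597428328822559 1.4766538899954715
stand [[0.4194 0.2225]
 [0.4882 0.0914]
 [0.4324 0.062 ]
 [0.363  0.193 ]] [0.42574978 0.14223234] 0.14815045783878547 0.06370286609559488 2.0561812238645296
-0.6 [-0.81, None, None, None, None, None, None]
-0.5 [-0.81, None, 0.0, 0.03, 0.03, 0.03, 0.03]
-0.4 [-0.81, None, 0.01, 0.03, 0.1, 0.11, 0.19]
-0.3 [-0.81, None, 0.01, 0.29, 0.29, 0.04, 0.1]
-0.2 [-0.24, None, 0.04, 0.38, 0.29, 0.0, 0.1]
-0.1 [-0.24, None, 0.04, 0.24, 0.24, 0.0, 0.1]
-0.0 [-0.24, None, 0.0, 0.07, 0.15, 0.04, 0.02]
0.1 [-0.25, None, 0.07, 0.07, 0.0, 0.07, 0.07]
0.2 [-0.81, None, 0.01, 0.01, 0.02, 0.07, 0.07]
0.3 [-0.81, None, 0.0, 0.02, 0.03, 0.03, 0.04]
0.4 [-0.81, None, 0.02, 0.02, 0.01, 0.02, 0.03]
0.5 [-0.81, None, 0.01, 0.06, 0.06, 0.03, 0.02]
41 [[0.468, 0.104, 0.063], [0.464, 0.109, 0.065], [0.464, 0.104, 0.062], [0.464, 0.1, 0.062], [0.46, 0.113, 0.064], [0.46, 0.109, 0.063], [0.46, 0.104, 0.06], [0.46, 0.1, 0.058], [0.456, 0.108, 0.057], [0.456, 0.104, 0.055], [0.452, 0.108, 0.055], [0.443, 0.096, 0.055], [0.443, 0.092, 0.053], [0.439, 0.101, 0.056], [0.439, 0.096, 0.052], [0.439, 0.092, 0.056], [0.439, 0.089, 0.063], [0.435, 0.098, 0.063], [0.435, 0.094, 0.063], [0.435, 0.09, 0.064]]
```

```bash
python3 - <<'E'
from h import *
im,D=load('top')
for (u0,u1,v0,v1) in [(430,640,190,340)]:
    pts=[dep('top',u,v,0) for u in range(u0,u1,3) for v in range(v0,v1,3) if D[v,u]>0]
    pts=np.array(pts); print(pts[(pts[:,2]>.2)&(pts[:,0]<.6)].round(2).tolist()[::2][:40])
# rod seen by side camera
for p in [(166,156),(172,200),(178,240)]:
    load('side'); print(p,dep('side',*p,2).round(3))
E
```

```text
Traceback (most recent call last):
  File "h.py", line 16, in dep
    d=load(n)[1][v-k:v+k+1,u-k:u+k+1]; d=np.median(d[d>0]); o,r=ray(n,u,v); return o+r*d
                                                                ~~~^^^^^^^
  File "h.py", line 9, in ray
    c=robot.calibration(n); K=np.array([[c['fx'],0,c['cx']],[0,c['fy'],c['cy']],[0,0,1.]])
ValueError: time passes only in moves, steps and waits
```

Emit:
apply_moves(series=[[[0,0,-33],[0,0,0]],[[0,0,-33],[0,0,0]],[[0,0,-33],[0,0,0]],[[0,0,-33],[0,0,0]],[[0,0,-33],[0,0,0]],[[0,0,-33],[0,0,0]]], claw=0.7, newtons=50)

```text
t: 0.6
tool_pos: [0.205, -0.5636, 0.6039]
orientation: [-3.093, -0.545, 0.0]
force: [-0.8, -0.6, 0.6]
opening: 0.0657
gripper_force: 0.0
```

```bash
sed -i 's/robot.calibration(n)/cal(n)/; s/^from plant import robot/from plant import robot\nimport functools\n@functools.cache\ndef cal(n): return robot.calibration(n)/' h.py; python3 - <<'E'
from h import *
im,D=load('top')
pts=np.array([dep('top',u,v,0) for u in range(430,640,6) for v in range(190,340,6) if D[v,u]>0])
print(pts[(pts[:,2]>.25)&(pts[:,0]<.6)].round(2).tolist())
for p in [(166,156),(172,200),(178,240)]: print(p,dep('side',*p,2).round(3))
E
```

```text
[[0.49, -0.16, 0.28], [0.49, -0.16, 0.28], [0.48, -0.17, 0.28], [0.48, -0.17, 0.28], [0.47, -0.17, 0.27], [0.49, -0.18, 0.27], [0.48, -0.17, 0.28], [0.47, -0.17, 0.29], [0.47, -0.17, 0.28], [0.46, -0.18, 0.26], [0.51, -0.19, 0.27], [0.5, -0.19, 0.28], [0.49, -0.18, 0.29], [0.48, -0.18, 0.29], [0.47, -0.18, 0.29], [0.47, -0.18, 0.29], [0.46, -0.18, 0.28], [0.54, -0.21, 0.25], [0.52, -0.2, 0.27], [0.51, -0.19, 0.28], [0.5, -0.19, 0.29], [0.49, -0.19, 0.29], [0.48, -0.19, 0.29], [0.47, -0.18, 0.31], [0.47, -0.19, 0.29], [0.46, -0.19, 0.29], [0.53, -0.21, 0.28], [0.52, -0.2, 0.29], [0.51, -0.2, 0.29], [0.5, -0.2, 0.29], [0.49, -0.2, 0.29], [0.48, -0.2, 0.29], [0.47, -0.18, 0.32], [0.47, -0.19, 0.29], [0.53, -0.21, 0.29], [0.52, -0.21, 0.29], [0.51, -0.21, 0.29], [0.5, -0.21, 0.29], [0.49, -0.21, 0.29], [0.47, -0.18, 0.33], [0.53, -0.22, 0.29], [0.52, -0.22, 0.29], [0.51, -0.22, 0.29], [0.47, -0.18, 0.35], [0.52, -0.23, 0.29], [0.48, -0.18, 0.36], [0.47, -0.18, 0.36], [0.48, -0.18, 0.37], [0.47, -0.18, 0.37]]
(166, 156) [ 0.477 -0.184  0.419]
(172, 200) [ 0.475 -0.185  0.365]
(178, 240) [ 0.473 -0.185  0.31 ]
```

The rod at (0.475,-0.185) is about 0.425 m tall. I pass inside it, above.

Emit:
apply_moves(series=[[[23,-28,0],[0,0,0]],[[23,-28,0],[0,0,0]],[[23,-28,0],[0,0,0]],[[23,-28,0],[0,0,0]],[[23,-28,0],[0,0,0]],[[23,-28,0],[0,0,0]],[[23,-28,0],[0,0,0]],[[23,-28,0],[0,0,0]],[[23,-28,0],[0,0,0]],[[23,-28,0],[0,0,0]],[[23,-28,0],[0,0,0]],[[23,-28,0],[0,0,0]]])

```text
t: 1.6
tool_pos: [0.3496, -0.1521, 0.6025]
orientation: [-3.094, -0.545, 0.0]
force: [0.3, -0.4, 0.0]
opening: 0.0653
gripper_force: 0.0
```

Emit:
apply_moves(series=[[[25,-25,0],[0,0,0]],[[25,-25,0],[0,0,0]],[[25,-25,0],[0,0,0]],[[25,-25,0],[0,0,0]],[[25,-25,0],[0,0,0]],[[25,-25,0],[0,0,0]],[[25,-25,0],[0,0,0]],[[25,-25,0],[0,0,0]],[[25,-25,0],[0,0,0]],[[25,-25,0],[0,0,0]],[[25,-25,0],[0,0,0]],[[25,-25,0],[0,0,0]]])

```text
t: 2.6
tool_pos: [0.5294, 0.2326, 0.6022]
orientation: [3.094, 0.546, -0.001]
force: [0.6, -0.2, -0.3]
opening: 0.0649
gripper_force: 0.0
```

Emit:
apply_moves(series=[[[0,0,25],[0,0,-0.113]],[[0,0,25],[0,0,-0.113]],[[0,0,25],[0,0,-0.113]],[[0,0,25],[0,0,-0.113]],[[0,0,25],[0,0,-0.113]],[[0,0,25],[0,0,-0.113]],[[0,0,25],[0,0,-0.113]],[[0,0,25],[0,0,-0.113]],[[0,0,25],[0,0,-0.113]],[[0,0,25],[0,0,-0.113]],[[0,0,0],[0,0,0]]])

```text
t: 3.52
tool_pos: [0.5271, 0.23, 0.346]
orientation: [-2.312, -2.12, 0.015]
force: [-0.7, -0.0, -0.2]
opening: 0.0649
gripper_force: 0.0
```

```bash
python3 - <<'E'
from h import *
s=robot.read_state(); print(s['tool_pos'],yaw(),s['q']); print(shift([.602,.370,.190]))
E
```

```text
[0.52707593 0.23001628 0.34601817] 1.4842517217569964 [ 3.22348507e-01  1.02936996e-01  1.62581174e+00 -3.13475155e-05
  1.42304546e+00  4.08916977e-01]
[146.57204829  63.99408677 154.82931938]
```

Emit:
apply_moves(series=[[[29,13,10],[0,0,0]],[[29,13,10],[0,0,0]],[[29,13,10],[0,0,0]],[[29,13,10],[0,0,0]],[[30,12,10],[0,0,0.007]],[[0,0,0],[0,0,0]],[[0,0,0],[0,0,0]],[[0,0,0],[0,0,0]]])

```text
t: 4.18
tool_pos: [0.6063, 0.3701, 0.3035]
orientation: [2.33, 2.106, 0.0]
force: [0.3, 0.7, -0.8]
opening: 0.0652
gripper_force: 0.0
```

```bash
python3 - <<'E'
from h import *
s=robot.read_state(); print(s['tool_pos'],yaw(),s['t']); print(shift([.602,.370,.190])); print(R.from_rotvec(s['orientation']).as_matrix().round(4))
a,_=snap('top'); b,_=snap('side')
c=np.zeros((480,760,3),np.uint8)
c[:,:380]=cv2.resize(a[150:270,220:315],(380,480),interpolation=cv2.INTER_CUBIC)
c[:,380:]=cv2.resize(b[120:240,255:350],(380,480),interpolation=cv2.INTER_CUBIC); cv2.imwrite('pics/above.png',c)
E
```

```text
[0.60628976 0.37013878 0.30351828] 1.469903630918625 4.1833
[ -0.54407047  -4.28696761 113.51716607]
[[ 1.007e-01  9.949e-01  3.000e-04]
 [ 9.949e-01 -1.007e-01 -3.000e-04]
 [-2.000e-04  3.000e-04 -1.000e+00]]
```

View pics/above.png

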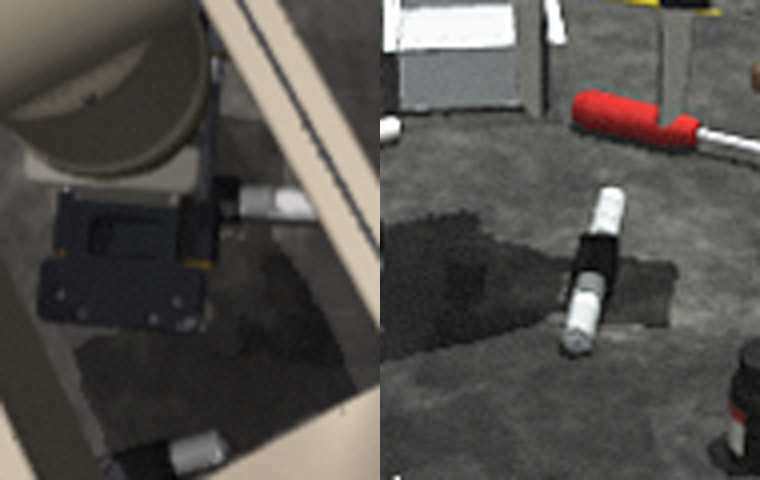

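The bar is still untouched: its grip is at about (309,184) in the side view, and both fingers are above it. I go down now.

Emit:
apply_moves(series=[[[0,-4,17],[0,0,0]],[[0,0,17],[0,0,0]],[[0,0,17],[0,0,0]],[[0,0,17],[0,0,0]],[[0,0,15],[0,0,-0.007]],[[0,0,10],[0,0,0]],[[0,0,0],[0,0,0]],[[0,0,0],[0,0,0]]])

```text
t: 4.95
tool_pos: [0.6021, 0.3703, 0.2099]
orientation: [-2.322, -2.116, 0.001]
force: [-0.1, 0.0, 0.1]
opening: 0.0648
gripper_force: 0.0
```

```bash
python3 - <<'E'
from h import *
s=robot.read_state(); print(s['tool_pos'],yaw(),s['t']); print(shift([.602,.370,.190]), atz('side',308.7,184.5,.018))
E
```

```text
[0.6021473  0.37025433 0.20993805] 1.478212711779792 4.95
[-0.2625535  -0.11596295 19.93814992] [0.60265656 0.36865692 0.018     ]
```

Emit:
apply_moves(series=[[[0,0,10],[0,0,0]],[[0,0,10],[0,0,0]],[[0,0,0],[0,0,0]],[[0,0,0],[0,0,0]]])

```text
t: 5.28
tool_pos: [0.6017, 0.3704, 0.1885]
orientation: [-2.321, -2.117, 0.003]
force: [-0.1, -0.4, 0.5]
opening: 0.0645
gripper_force: 0.0
```

Emit:
apply_moves(series=[[[0,0,0],[0,0,0]],[[0,0,0],[0,0,0]],[[0,0,0],[0,0,0]],[[0,0,0],[0,0,0]],[[0,0,0],[0,0,0]],[[0,0,0],[0,0,0]],[[0,0,0],[0,0,0]],[[0,0,0],[0,0,0]]], claw=0, newtons=50)

```text
t: 5.95
tool_pos: [0.6023, 0.3706, 0.19]
orientation: [2.321, 2.117, 0.001]
force: [0.3, 0.2, 0.7]
opening: 0.0238
gripper_force: 50.0
```

Emit:
apply_moves(series=[[[0,0,-20],[0,0,0]],[[0,0,-30],[0,0,0]],[[0,0,-30],[0,0,0]],[[0,0,-30],[0,0,0]],[[0,0,0],[0,0,-0.116]],[[0,0,0],[0,0,-0.116]],[[0,0,0],[0,0,-0.116]],[[0,0,0],[0,0,-0.116]],[[0,0,0],[0,0,-0.116]],[[0,0,0],[0,0,0]],[[0,0,0],[0,0,0]]])

```text
t: 6.87
tool_pos: [0.6021, 0.3705, 0.2994]
orientation: [-1.624, -2.689, 0.001]
force: [0.0, -0.4, -1.1]
opening: 0.0235
gripper_force: 50.0
```

```bash
python3 - <<'E'
from h import *
s=robot.read_state(); print(s['tool_pos'],yaw(),s['t'],s['opening']); print(shift([.4257,.1422,.29]))
E
```

```text
[0.60207043 0.37053791 0.29940416] 2.055136133880045 6.8667 0.023526851717868738
[-119.95283153 -262.39855814    9.56455469]
```

Emit:
apply_moves(series=[[[-15,-33,0],[0,0,0]],[[-15,-33,0],[0,0,0]],[[-15,-33,0],[0,0,0]],[[-15,-33,0],[0,0,0]],[[-15,-33,0],[0,0,0]],[[-15,-33,0],[0,0,0]],[[-15,-32,0],[0,0,0]],[[-15,-32,0],[0,0,0]],[[0,0,0],[0,0,0]],[[0,0,0],[0,0,0]],[[0,0,0],[0,0,0]]])

```text
t: 7.78
tool_pos: [0.4274, 0.1418, 0.3004]
orientation: [1.623, 2.689, 0.002]
force: [0.4, -0.5, -0.9]
opening: 0.0236
gripper_force: 50.0
```

```bash
python3 - <<'E'
from h import *
s=robot.read_state(); print(s['tool_pos'],yaw(),s['t'],s['opening']); print(shift([.4257,.1422,.242]))
a,_=snap('top'); b,_=snap('side')
y=2.056; e=np.array([np.cos(y),np.sin(y),0]); C=np.array([.4257,.1422,0])
for n in('top','side'): print(n,proj(n,[C+e*k+[0,0,z] for k,z in((-.05,.067),(.05,.067),(-.08,.112),(.08,.112))]).round(1).tolist())
c=np.zeros((480,800,3),np.uint8)
c[:,:400]=cv2.resize(a[220:340,330:430],(400,480),interpolation=cv2.INTER_CUBIC)
c[:,400:]=cv2.resize(b[170:290,170:270],(400,480),interpolation=cv2.INTER_CUBIC); cv2.imwrite('pics/stand.png',c)
E
```

```text
[0.42744693 0.14182213 0.30043236] 2.0555130797935517 7.7833 0.023606735084790866
[ 1.16238151 -1.48323962 58.42930463]
top [[399.8, 265.2], [357.6, 289.2], [416.3, 257.5], [345.5, 297.9]]
side [[223.0, 239.7], [208.5, 211.0], [225.6, 230.6], [202.1, 185.5]]
```

View pics/stand.png

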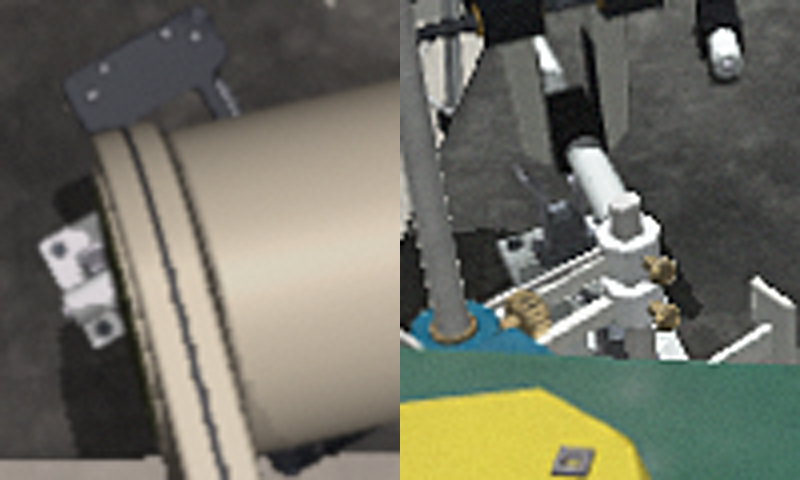

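The side view shows the bar held level over the stand, its near end at about (225,222), in line with the projected clip positions. The top view shows its far end at about (346,295), as predicted. I lower it.

Emit:
apply_moves(series=[[[1,-1.5,12],[0,0,0]],[[0,0,15],[0,0,0]],[[0,0,15],[0,0,0]],[[0,0,12],[0,0,0]],[[0,0,4],[0,0,0]],[[0,0,0],[0,0,0]],[[0,0,0],[0,0,0]],[[0,0,0],[0,0,0]]])

```text
t: 8.55
tool_pos: [0.4252, 0.1422, 0.2415]
orientation: [-1.618, -2.692, 0.001]
force: [0.0, -0.5, -1.4]
opening: 0.0236
gripper_force: 50.0
```

```bash
python3 - <<'E'
from h import *
s=robot.read_state(); print(s['tool_pos'],yaw(),s['t'],s['opening'],s['force'],s['wrist_torque']); print(shift([.4257,.1422,.224]))
E
```

```text
[0.42524862 0.14221125 0.24147649] 2.059063647592783 8.55 0.023593606981928455 [ 0.04314146 -0.48858292 -1.42114832] [ 0.00393885 -0.11774626 -0.0166467 ]
[-0.22575416  0.40708889 17.47611888]
```

No contact yet, with the axis at about 64 mm. I press in steps.

Emit:
apply_moves(series=[[[0,0,2],[0,0,0]],[[0,0,2],[0,0,0]],[[0,0,0],[0,0,0]]])

```text
t: 8.8
tool_pos: [0.4262, 0.1423, 0.2386]
orientation: [1.618, 2.69, 0.004]
force: [4.1, 2.5, 0.7]
opening: 0.0235
gripper_force: 50.0
```

Emit:
apply_moves(series=[[[0,0,2],[0,0,0]],[[0,0,2],[0,0,0]],[[0,0,0],[0,0,0]]])

```text
t: 9.05
tool_pos: [0.4266, 0.1422, 0.2359]
orientation: [1.617, 2.689, 0.004]
force: [0.7, 0.2, 11.7]
opening: 0.0239
gripper_force: 50.0
```

Emit:
apply_moves(series=[[[0,0,2],[0,0,0]],[[0,0,2],[0,0,0]],[[0,0,0],[0,0,0]]])

```text
t: 9.3
tool_pos: [0.4263, 0.142, 0.2311]
orientation: [1.618, 2.69, 0.003]
force: [3.1, 0.5, 6.3]
opening: 0.0235
gripper_force: 50.0
```

Emit:
apply_moves(series=[[[0,0,2],[0,0,0]],[[0,0,2],[0,0,0]],[[0,0,0],[0,0,0]],[[0,0,0],[0,0,0]]])

```text
t: 9.63
tool_pos: [0.4258, 0.1421, 0.2257]
orientation: [1.618, 2.691, 0.003]
force: [9.2, 3.6, -6.5]
opening: 0.0238
gripper_force: 50.0
```

```bash
python3 - <<'E'
from h import *
s=robot.read_state(); print(s['tool_pos'],yaw(),s['t'],s['opening'],s['force'],s['wrist_torque']); print(shift([.4257,.1422,.224]))
E
```

```text
[0.42584565 0.14211308 0.22565219] 2.058618243848611 9.6333 0.023753488928456183 [ 9.20929903  3.60829342 -6.52011709] [ 0.48351561 -1.61301112  0.02843278]
[ 0.1457151  -0.09229073  1.65189039]
```

Emit:
apply_moves(series=[[[0,1,1],[0,0,0]],[[0,0.5,1],[0,0,0]],[[0,0,0],[0,0,0]],[[0,0,0],[0,0,0]]])

```text
t: 9.97
tool_pos: [0.4266, 0.1426, 0.2238]
orientation: [-1.619, -2.692, 0.0]
force: [1.7, 0.6, 3.3]
opening: 0.0235
gripper_force: 50.0
```

Emit:
apply_moves(series=[[[0,0,1],[0,0,0]],[[0,0,1],[0,0,0]],[[0,0,0],[0,0,0]],[[0,0,0],[0,0,0]]])

```text
t: 10.3
tool_pos: [0.4267, 0.1427, 0.2236]
orientation: [-1.619, -2.692, 0.001]
force: [-10.3, -1.9, 25.0]
opening: 0.0237
gripper_force: 50.0
```

```bash
python3 - <<'E'
from h import *
s=robot.read_state(); print(s['tool_pos'],yaw(),s['t'],s['opening'],s['force'],s['wrist_torque'])
E
```

```text
[0.42673021 0.14272053 0.22355934] 2.0590151635857508 10.3 0.02370716477403146 [-10.31639462  -1.8932439   25.04785897] [-0.44685899  1.64978296  0.05737927]
```

It bottomed at 25 N with the axis at 46 mm. I relax, release and rise.

Emit:
apply_moves(series=[[[0,0,-2],[0,0,0]],[[0,0,0],[0,0,0]],[[0,0,0],[0,0,0]]])

```text
t: 10.55
tool_pos: [0.4265, 0.1426, 0.2237]
orientation: [-1.619, -2.692, 0.0]
force: [0.3, 0.8, 4.6]
opening: 0.0232
gripper_force: 50.0
```

Emit:
apply_moves(series=[[[0,0,0],[0,0,0]],[[0,0,0],[0,0,0]],[[0,0,0],[0,0,0]],[[0,0,0],[0,0,0]],[[0,0,0],[0,0,0]],[[0,0,0],[0,0,0]],[[0,0,0],[0,0,0]]], claw=0.7)

```text
t: 11.13
tool_pos: [0.4265, 0.1426, 0.2236]
orientation: [-1.619, -2.692, 0.0]
force: [0.4, 0.5, 0.5]
opening: 0.0635
gripper_force: 0.0
```

Emit:
apply_moves(series=[[[0,0,-15],[0,0,0]],[[0,0,-25],[0,0,0]],[[0,0,-30],[0,0,0]],[[0,0,-30],[0,0,0]],[[0,0,-30],[0,0,0]],[[0,-30,0],[0,0,0]],[[0,-41,0],[0,0,0]],[[0,-41,0],[0,0,0]],[[0,0,0],[0,0,0]],[[0,0,0],[0,0,0]]])

```text
t: 11.97
tool_pos: [0.3272, 0.09, 0.3544]
orientation: [1.619, 2.689, 0.004]
force: [1.0, 0.3, 0.2]
opening: 0.065
gripper_force: 0.0
```

```bash
python3 - <<'E'
from h import *
s=robot.read_state(); print(s['tool_pos'],s['t'],s['opening'])
a,_=snap('top'); b,_=snap('side')
y=2.056; e=np.array([np.cos(y),np.sin(y),0]); C=np.array([.4257,.1422,0.046])
for n in('top','side'): print(n,proj(n,[C+e*k for k in(-.08,-.02,.02,.08)]).round(1).tolist())
c=np.zeros((480,800,3),np.uint8)
c[:,:400]=cv2.resize(a[220:340,330:430],(400,480),interpolation=cv2.INTER_CUBIC)
c[:,400:]=cv2.resize(b[170:290,170:270],(400,480),interpolation=cv2.INTER_CUBIC); cv2.imwrite('pics/seated.png',c)
E
```

```text
[0.32724469 0.09004778 0.35435691] 11.9667 0.06502298931959673
top [[410.6, 258.3], [386.0, 272.3], [369.5, 281.7], [344.6, 295.9]]
side [[228.8, 257.5], [219.5, 238.8], [213.7, 227.2], [205.8, 211.1]]
```

View pics/seated.png

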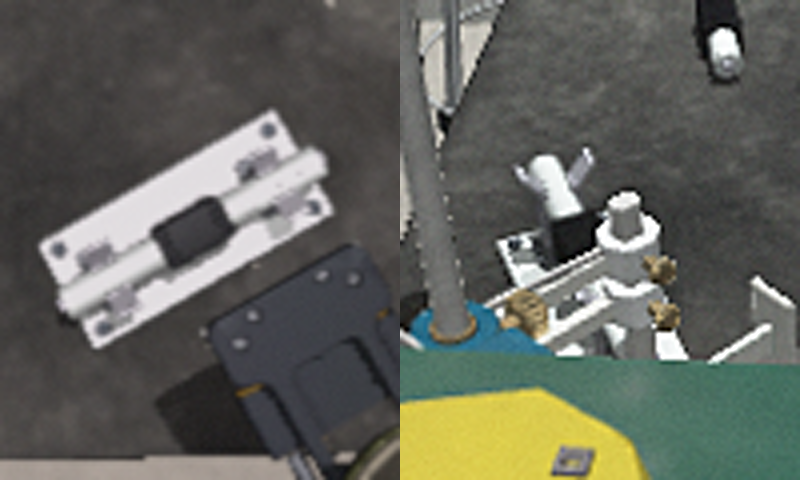

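The grip is centred at about (378,278), midway between the clips, and the bar lies in both of them. I check that the bar's height is level, then hand in.

```bash
python3 - <<'E'
from h import *
y=2.056; e=np.array([np.cos(y),np.sin(y),0]); C=np.array([.4262,.1424,0.055])
for k in(-.07,-.065,-.035,-.03,.03,.035,.065,.07):
    u,v=proj('top',C+e*k)[0].round().astype(int); print(k,dep('top',u,v,1).round(4))
E
```

```text
-0.07 [0.4595 0.0803 0.0531]
-0.065 [0.4575 0.0847 0.0537]
-0.035 [0.4415 0.1103 0.0528]
-0.03 [0.4396 0.1147 0.0539]
0.03 [0.412  0.1678 0.0532]
0.035 [0.4101 0.1741 0.0532]
0.065 [0.3965 0.1996 0.054 ]
0.07 [0.3926 0.2039 0.0546]
```

The bar is level, with its top at about 54 mm against an expected 55 mm. It is fully seated at both ends.

```bash
python3 -c "
from plant import robot
print(robot.close_job())"
```

```text
the job is handed in; nothing more can be done
None
```

The long bar is snapped home in both clips with its grip midway between them and the gripper clear; the short bar was not touched, and I handed the job in at about 12 s.

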